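Hang the magnifier head on the sprung rail of the lamp base

TASK

Pick the magnifier head up by its blue fin and hang its saddle over the lamp base's sprung steel rail, lens out over the movement holder, slid along until its side rests against the orange end stop. Before letting go, ease the whole weight slowly onto the rail, so that the rail stays still as the fingers leave, neither dropping nor springing back, and the off-centre lens does not swing. Keep the head level, push gently, and leave the movement holder, canister, blower and loupe where they are.

Things in the scene. Friction and masses are not known exactly. Their poses are not given: they have to be found in the camera images.
- fin (a point): Centre of the blue grip fin on top of the magnifier head: 14 mm thick (x), 26 wide (y), 45 tall. Head axes: z up, the lens sticks out to -x. Take it from above, fingers closing along the head's x. Fin foot 22.5 mm below this point; the slot centre lies straight below. The head stands level on the bench at first.
- saddle (a point): Middle of the roof of the head's slot, 32.5 mm below fin, 40 above the head's lowest face; it comes to lie on the rail's top edge. Black saddle 40 mm wide (y), bridge 10 thick; slot open below and at both ends. Lens-side wall: upright, 40 mm down from the roof, inner face at x = -5 mm. Rear wall: 22 mm down, leaning out, inner face x = +4 at the roof, +8.5 at its foot. Axes as fin.
- head: The whole magnifier head, one loose rigid piece; origin on its lowest face, straight below the slot. Axes as fin. Its mass differs widely each time, well under 1 kg; centre of mass about 23 mm to the lens side of the slot.
- rail_top (a point): Middle of the rounded top edge of the hanging rail, a steel plate on edge 8 mm thick (x), 48 deep (z), running along its own y from -54 mm to the orange end stop at +45 mm. z up; -x is the side where the lens must hang (the movement holder is there). The point moves down with the rail.
- stop_face (a point): Point on the face of the orange end stop that looks along the rail's -y, at the height of the rail's top edge. The stop rises 10 mm above that edge, 30 mm wide (x), rigid sideways. A head resting against it has its slot centre 20 mm to -y of this point. Axes as the rail.
- rail (a joint): How far the rail is pressed down on its spring, m: 0 about at rest (top edge 140 mm above the bench), 0.06 at the bottom stop. Soft, little damping: the head's weight sinks it by an amount that depends on its mass (never to the bottom stop), and it jumps or drops if the head is let go before the load is balanced.
- lampbase: White magnifier lamp base, fixed: foot 170 (x) by 130 (y) mm, 10 thick; origin under its centre, straight below the middle of the rail; axes as the rail. Column, 50 mm wide and 125 high, with its face 40 mm to +x of the rail's middle; toggle switch on the foot at y = -50 mm, 37 mm high.
- holder: White plastic movement holder, 50 mm long, 25 mm high, loose on the lamp base's foot under where the lens will hang; origin under its centre. Leave it there.
- canister: Steel screw-top parts canister, 59 mm across, 65 mm high, loose; origin under its centre. Leave alone.
- blower: Blue silicone blower, 56 mm across, 95 mm high, loose; origin under its centre. Leave alone.
- loupe: Chrome loupe, 34 mm across, 31 mm high, loose; origin under its centre. Leave alone.
- lens (a point): Centre of the head's round chrome lens disc, 56 mm to the head's -x of the slot, 6 mm above the head's lowest face. Same axes as fin.

How it is judged:
By the outcome, as a careful person would: the job done as asked, in the order asked, and still so for the second after the job is handed in, with the robot touching nothing.
It also fails if it takes over 70 s, if anything falls off the work surface, if the arm or the gripper's body presses on something with over 40 N, if the wrist force passes 120 N, or if a joint passes its speed limit or range.

ROBOT

A 6-joint arm with a two-finger parallel gripper is mounted at the origin on the work surface. World frame = base frame: x ahead of the robot, y to its left, z up, the work surface at z = 0. Lengths are in mm, angles in rad, forces in N, time in s.
With the tool pointing down it reaches from about 375 to 900 mm from the base axis. Payload 3.1 kg.
Tool frame: the origin (TCP) lies midway between the tips of the shut fingers; the grasp point (between the pads) lies 19 mm behind it (arm.grasp_offset is the distance from the TCP to the grasp point, in mm); z points along the fingers, y is the direction in which the jaws open and shut (so a half turn about z gives the same grasp; the last joint's range is limited). The gripper opens to 85 mm and grips with 20 to 120 N. Pads are 22 mm wide; open, the fingers measure 114 mm over their backs; the gripper's body (76 mm by 85 mm) begins 54 mm behind the grasp point. The pads swing forward as they close: fully open they stand 13 mm farther back than shut.
Start: joints at [-1.381, 0.527, 1.433, -0, 1.181, -0.178], TCP at [224.748, -583.168, 231.31] pointing down, gripper open.
Joint ranges: [-3.08, 3.08], [-0.75, 2.2], [0.22, 2.44], [-1.43, 4.57], [0, 2.65], [-2.85, 2.85]. Speed limits (rad/s): [2.79, 2.79, 3.14, 3.14, 3.14, 3.14].

INTERFACE

Orientations are given as a unit quaternion [w, x, y, z].
In Python, from rig import arm, viewer gives the robot as it stands.
- The arm moves only by the tool drive_tool, never from a script. Its argument "deltas" is one flat list of numbers, 5 for each row, row after row: the finger opening in mm, from 0 to 85.4, then the shift along the tool's x, y, z in mm, then the turn about the tool's z in degrees. In form: [fingers, x, y, z, roll, fingers, x, y, z, roll, ...]. A call has 1 to 12 rows; each row is the pose to reach, as a shift and turn from the pose commanded when the call began, along the tool's axes at that moment; what a row does not reach only later rows make up. A row lasts 1/10 s, in which the tool goes at most 50 mm and 8.59 degrees, less where a joint would pass 70% of its speed; a pose out of reach is approached as far as the arm can. A call with a gripper value outside its range is refused whole. The fingers move at their own pace and stop on an object; "force" is the grip in N (left out, the last holds). Time passes only in rows, so rows that repeat a pose let the fingers close. It gives the time, the measured TCP pose, the force and the opening at its end, in the units of the state.
- arm.get_state(): the state, without advancing time (a new reading comes with each control period).
- viewer.get_image(name): name is "side" or "top"; returns (picture, depth): 420x560x3 uint8, red, green, blue; 420x560 float32, mm along the optical axis (not along the pixel's ray), 0 where there is no reading.
- viewer.camera_info(name): a dict with "fovy" (degrees; the focal length in pixels is half the picture's height over the tangent of half this angle, whatever the lens; pixels are square), "cx", "cy" (the principal point, pixels), "k1" (the pictures are not rectified: a ray, as slopes to the right and down, at radius r is drawn at 1 + k1 r^2 times it, then the intrinsics apply), "pose" (4x4, takes a point from camera to world coordinates). Camera axes: x right, y down, z forward; pixel columns grow to the right and rows downward; lengths in mm; the calibration is good to about 2 mm. A picture is of the moment at which its call begins. camera_info takes no time and is no camera call.
- arm.close_job(): hands the job in, once; it reports no verdict.
The state is a dict: "t": time; "joint_positions": joint angles; "dq": joint speeds; "joint_torque": joint torques, N m; "tool_pos": TCP position; "tcp_rot": TCP orientation; "ft_force": force on the tool from outside, world axes, zero at the start; "moment": the same for the moment, N m; "gripper_width": finger opening in mm.
Only numpy, scipy, OpenCV 4.12 (cv2) and the standard library are available. Lean on these libraries where they do the work, as an engineer would, in place of code of your own. Each camera call takes 0.05 s, during which the arm holds its last target. There are 200 camera calls.

## Working session

There is one attempt and no reset: what is moved stays moved. The work goes in short steps, Python scripts to look and compute and a tool call to move; the robot and the scene stay as the last step left them, time stands still between calls to the robot, and variables do not carry over. Pictures are saved under pics/ and viewed, about 8 in all and at most 12, crops included, and the job is handed in when it is done.

Besides the shell and the picture viewer there is one more tool, called after ">>>" by a JSON object that holds its "op" and its "data". drive_tool: Moves the arm, as the interface text tells. Its arguments: {"type":"object","properties":{"deltas":{"type":"array"},"force":{"type":"number"}},"required":["deltas"]}

```bash
mkdir -p pics; ls
cat > h.py <<'E'
import numpy as np,cv2
from rig import arm,viewer
def grab(n,tag):
    im,d=viewer.get_image(n); np.savez(f'pics/{tag}.npz',im=im,d=d); cv2.imwrite(f'pics/{tag}.png',im[:,:,::-1]); return im,d
def P(n,u,v,d):
    c=viewer.camera_info(n); f=210/np.tan(np.radians(c['fovy'])/2)
    K=np.array([[f,0,c['cx']],[0,f,c['cy']],[0,0,1]])
    p=cv2.undistortPoints(np.array([[[u,v]]],float),K,np.array([c['k1'],0,0,0,0.]))[0,0]
    return (np.array(c['pose'])@np.array([p[0]*d,p[1]*d,d,1]))[:3]
def cloud(n,d):
    c=viewer.camera_info(n); f=210/np.tan(np.radians(c['fovy'])/2)
    K=np.array([[f,0,c['cx']],[0,f,c['cy']],[0,0,1]])
    v,u=np.mgrid[0:420,0:560]; q=np.stack([u.ravel(),v.ravel()],1).astype(float)[:,None]
    p=cv2.undistortPoints(q,K,np.array([c['k1'],0,0,0,0.]))[:,0].reshape(420,560,2)
    X=np.dstack([p*d[...,None],d]); M=np.array(c['pose']); return X@M[:3,:3].T+M[:3,3]
def proj(n,X):
    c=viewer.camera_info(n); f=210/np.tan(np.radians(c['fovy'])/2); M=np.linalg.inv(np.array(c['pose']))
    x=M[:3,:3]@np.array(X)+M[:3,3]; s=x[:2]/x[2]; s=s*(1+c['k1']*(s@s)); return s*f+[c['cx'],c['cy']]
E
python3 - <<'E'
from h import *
print(arm.get_state())
for n in('side','top'):
    grab(n,n+'0'); print(n,viewer.camera_info(n))
a=cv2.imread('pics/top0.png');b=cv2.imread('pics/side0.png')
E
```

```text
pics
{'t': 0.0, 'joint_positions': array([-1.38151965e+00,  5.28474750e-01,  1.43388888e+00,  2.03501686e-05,
        1.18140550e+00, -1.78501081e-01]), 'dq': array([-3.98138512e-04,  1.28811398e-03, -7.76766262e-06, -3.96744771e-05,
        8.96634776e-04,  8.35909778e-04]), 'joint_torque': array([-1.78786442e-03, -4.42357349e+01, -1.78026527e+01, -1.46628122e-04,
        8.48119555e-03,  7.55866921e-06]), 'tool_pos': array([ 224.61061758, -582.48455235,  230.3326177 ]), 'tcp_rot': array([-1.08827374e-03,  9.83140157e-01,  1.82850343e-01,  3.54585465e-06]), 'ft_force': array([-0.643437  , -0.38575211,  0.22595943]), 'moment': array([ 0.02862092, -0.03803337,  0.01846489]), 'gripper_width': 85.3883975114766}
side {'fovy': 53.298042987410156, 'cx': 282.4615579738239, 'cy': 210.46503722840507, 'k1': -0.09431775018218927, 'pose': array([[-9.92365947e-01, -6.74482129e-02,  1.03250014e-01,
         5.03439138e+02],
       [-1.22023269e-01,  6.58445566e-01, -7.42670693e-01,
         7.02213312e+02],
       [-1.78927031e-02, -7.49600010e-01, -6.61649209e-01,
         7.33571241e+02],
       [ 0.00000000e+00,  0.00000000e+00,  0.00000000e+00,
         1.00000000e+00]])}
top {'fovy': 53.0031198758998, 'cx': 275.4168884632975, 'cy': 211.29263506597218, 'k1': -0.04680175921625295, 'pose': array([[ 2.81221417e-02, -9.93006359e-01,  1.14662616e-01,
         5.32251266e+02],
       [-9.99593829e-01, -2.74063430e-02,  7.81463409e-03,
        -1.28729249e+01],
       [-4.61749837e-03, -1.14835807e-01, -9.93373754e-01,
         1.01407640e+03],
       [ 0.00000000e+00,  0.00000000e+00,  0.00000000e+00,
         1.00000000e+00]])}
```

View pics/top0.png

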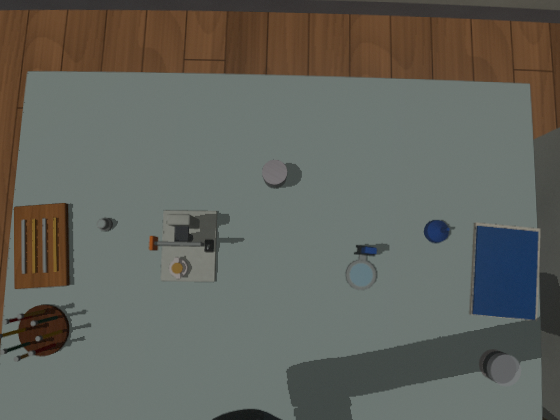

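View pics/side0.png

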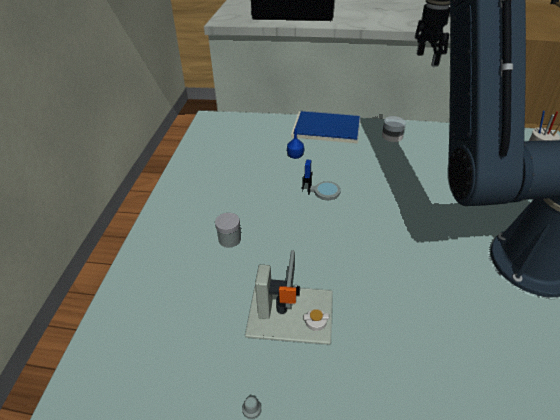

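The top view (up = +x world, left = +y) shows the head with its fin near (368,250) and lens at (361,275). The rail runs from (212,245) to the orange stop at (153,243), with the holder at (178,268). Next I'll enlarge both areas and make metric measurements.

Run:
```python
from h import *
t=np.load('pics/top0.npz');s=np.load('pics/side0.npz')
def cr(im,u,v,w,h,k): return cv2.resize(im[v:v+h,u:u+w,::-1],None,fx=k,fy=k,interpolation=cv2.INTER_CUBIC)
A=np.hstack([cr(t['im'],140,200,85,90,4.7),cr(t['im'],330,215,85,90,4.7)])[:, :800]
cv2.imwrite('pics/c1.png',A)
C={'top':cloud('top',t['d']),'side':cloud('side',s['d'])}
ims={'top':t['im'],'side':s['im']}
for n in C:
    X=C[n]; im=ims[n].astype(int); hsv=cv2.cvtColor(ims[n],cv2.COLOR_RGB2HSV)
    inb=lambda c,r:(np.hypot(X[...,0]-c[0],X[...,1]-c[1])<r)
    c0=P('top',367,250,940)
    L=P('top',185,245,900)
    Fm=inb(c0,60)&(hsv[...,0]>105)&(hsv[...,0]<125)&(hsv[...,1]>150)&(X[...,2]>35)
    O=inb(L,110)&(hsv[...,0]<15)&(hsv[...,1]>180)&(X[...,2]>80)
    for nm,m in(('fin',Fm),('orange',O)):
        q=X[m]; print(n,nm,len(q),np.median(q,0).round(1),q.min(0).round(1),q.max(0).round(1))
        z=q[q[:,2]>q[:,2].max()-6]; print('  top part',len(z),z.mean(0).round(1),z.min(0).round(1),z.max(0).round(1))
    if n=='top':
        r=inb(L,110)&(X[...,2]>134)&(X[...,2]<144.)
        q=X[r];print('rail?',len(q),q.min(0),q.max(0))
    tab=X[(X[...,2]<6)&inb(((c0+L)/2),60)]; print('table z',tab[:,2].mean() if len(tab) else None)
```

```text
top fin 67 [ 559.2 -214.    94. ] [ 552.7 -225.5   85.7] [ 565.7 -202.6   99.2]
  top part 49 [ 558.7 -214.5   95. ] [ 552.7 -224.9   93.2] [ 565.7 -202.6   99.2]
top orange 41 [559.3 248.3 148.7] [546.9 246.  144.7] [573.7 252.2 151.4]
  top part 40 [560.1 248.6 148.9] [546.9 246.  145.9] [573.7 252.2 151.4]
rail? 212 [545.05534191 147.10126514 134.09204122] [574.0636183  247.7580517  143.78130726]
table z -0.5807917031602613
side fin 105 [ 560.4 -203.7   76.9] [ 551.9 -225.9   36.3] [ 569.1 -194.7   97.5]
  top part 30 [ 560. -212.   95.] [ 553.9 -225.9   92.6] [ 566.5 -201.2   97.5]
side orange 267 [561.5 253.1 136.2] [547.1 200.1  91.2] [579.4 255.2 151.7]
  top part 79 [561.1 250.8 148.7] [547.2 245.4 146. ] [576.  254.9 151.7]
table z 0.1249070746945224
```

View pics/c1.png

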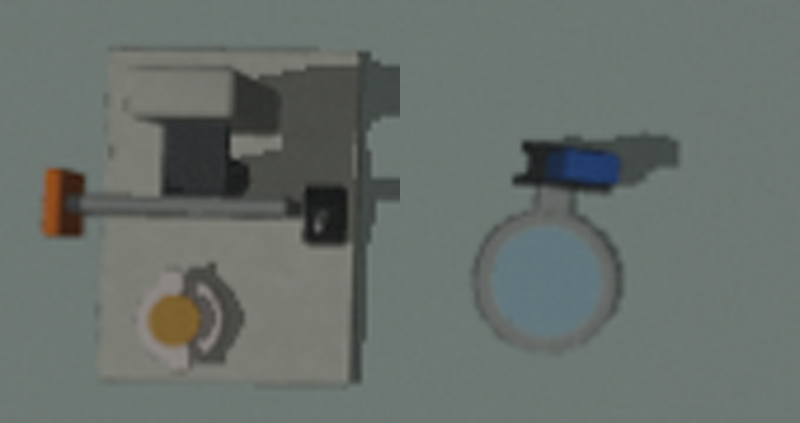

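```bash
cat >> h.py <<'E'
def onz(n,u,v,z):
    a=P(n,u,v,500.);b=P(n,u,v,1000.); return a+(b-a)*(z-a[2])/(b[2]-a[2])
E
python3 - <<'E'
from h import *
t=np.load('pics/top0.npz');s=np.load('pics/side0.npz')
k=4.7
tp=lambda x,y,z:onz('top',140+(x+.5)/k-.5,200+(y+.5)/k-.5,z)
fp=lambda x,y,z:onz('top',330+(x-399+.5)/k-.5,215+(y+.5)/k-.5,z)
L=fp(547,281,6); print('lens',L.round(1))
# fin top contour via minAreaRect at z=95
hsv=cv2.cvtColor(t['im'],cv2.COLOR_RGB2HSV)
# lens+fin
for nm,q in (('fin top corners',[(565,148),(620,151),(618,186),(563,183)]),):
    Q=np.array([fp(*p,95) for p in q]);print(nm,Q.round(1).tolist(),Q.mean(0).round(1))
F=Q.mean(0); v=L-F; print('yaw from lens-fin', np.degrees(np.arctan2(-v[1],-v[0])),np.hypot(*v[:2]))
a,b=tp(85,205,140),tp(285,208,140); print('rail pts',a.round(1),b.round(1),'yaw',np.degrees(np.arctan2(-(a-b)[0],(a-b)[1])),np.hypot(*(a-b)[:2]))
print('stop top corners',[tp(*p,150).round(1).tolist() for p in[(46,169),(82,173),(82,236),(45,235)]])
# foot corners z=10
Q=np.array([tp(*p,10) for p in[(110,50),(358,53),(350,382),(100,378)]]);print('foot',Q.round(1).tolist(),'c',Q.mean(0))
e=Q[3]-Q[0]+Q[2]-Q[1];print('foot yaw',np.degrees(np.arctan2(-e[1],-e[0])))
# rail from depth clouds
for n,z in(('top',t),('side',s)):
    X=cloud(n,z['d']); m=(abs(X[...,2]-140)<4.)&(X[...,1]>150)&(X[...,1]<240)&(abs(X[...,0]-560)<10)
    q=X[m]; 
    vx,vy,x0,y0=cv2.fitLine(q[:,:2].astype(np.float32),cv2.DIST_HUBER,0,.01,.01).ravel()
    print(n,'rail cloud',len(q),q.mean(0).round(1),'yaw',np.degrees(np.arctan(-vx/vy)),'x at y=200',x0+(200-y0)*vx/vy,q.min(0),q.max(0))
E
```

```text
lens [ 503.5 -212.4    6. ]
fin top corners [[567.4, -202.8, 95.0], [566.7, -228.4, 95.0], [550.5, -227.5, 95.0], [551.2, -201.9, 95.0]] [ 558.9 -215.1   95. ]
yaw from lens-fin -2.7774704706764446 55.48758837533681
rail pts [559.5 237.1 140. ] [560.8 148.1 140. ] yaw 0.8433878840578263 89.04025285741939
stop top corners [[574.4, 252.5, 150.0], [573.1, 236.4, 150.0], [545.6, 234.8, 150.0], [545.6, 251.2, 150.0]]
foot [[643.2, 266.1, 10.0], [645.2, 138.4, 10.0], [478.8, 135.2, 10.0], [476.8, 261.7, 10.0]] c [560.98155591 200.34240474  10.        ]
foot yaw 1.302543172548264
top rail cloud 165 [560.3 194.9 138.9] yaw 1.5444057 x at y=200 560.6757 [555.83864164 150.92406931 136.12261568] [564.63531769 239.45041154 143.22920285]
side rail cloud 151 [561.9 195.6 139.1] yaw 0.90343344 x at y=200 561.76447 [557.86552046 150.93659845 136.08008043] [566.58793126 237.95714086 141.83297718]
```

```bash
cat >> h.py <<'E'
from scipy.spatial.transform import Rotation as Ro
def st():
    s=arm.get_state(); q=s['tcp_rot']; R=Ro.from_quat([q[1],q[2],q[3],q[0]]).as_matrix()
    return s,R
def delta(target,yaw):   # yaw: desired world angle (deg) of tool y
    s,R=st(); d=R.T@(np.array(target)-s['tool_pos']); a=np.degrees(np.arctan2(R[1,1],R[0,1]))
    print('t',s['t'],'pos',s['tool_pos'].round(2),'toolx',R[:,0].round(3),'tooly',R[:,1].round(3),'z',R[:,2].round(4),'w',round(s['gripper_width'],1),'F',s['ft_force'].round(2),'j6',s['joint_positions'][5].round(3))
    print('delta tool',d.round(1),'roll',round(-((yaw-a+180)%360-180),2))
E
python3 -c "
from h import *
delta([559.2,-213.7,160],-2.3)"
```

```text
t 0.1 pos [ 224.64 -582.58  230.45] toolx [0.933 0.36  0.   ] tooly [ 0.36  -0.933 -0.002] z [-4.0e-04  1.9e-03 -1.0e+00] w 85.5 F [ 0.39  0.7  -0.13] j6 -0.178
delta tool [ 444.8 -223.8   71. ] roll -66.63
```

>>> {"op": "drive_tool", "data": {"deltas": [85, 40, -20, 6, -6, 85, 80, -40, 13, -12, 85, 120, -61, 19, -18, 85, 160, -81, 26, -24, 85, 200, -101, 32, -30, 85, 240, -121, 38, -36, 85, 280, -141, 45, -42, 85, 320, -161, 51, -48, 85, 360, -181, 58, -54, 85, 400, -201, 64, -60, 85, 435, -219, 69, -66, 85, 445, -224, 71, -66.6]}}

```text
t: 1.3
tool_pos: [561.1, -210.6, 159.4]
tcp_rot: [-0.001, 0.719, 0.695, 0.0]
ft_force: [-0.2, -0.2, -0.7]
gripper_width: 84.6
```

>>> {"op": "drive_tool", "data": {"deltas": [85, 0, 0, 0, 0, 85, 0, 0, 0, 0]}}

```text
t: 1.5
tool_pos: [558.7, -214.8, 160.1]
tcp_rot: [-0.0, 0.722, 0.692, -0.0]
ft_force: [-0.3, 0.8, -0.8]
gripper_width: 84.6
```

```bash
python3 -c "
from h import *
delta([559.2,-213.7,57],-2.3)
for n in('top','side'): grab(n,n+'1')
s=np.load('pics/side1.npz')['im'][110:240,240:400,::-1]; t=np.load('pics/top1.npz')['im'][190:320,290:450,::-1]
f=lambda a:cv2.resize(a,None,fx=2.5,fy=3.5)
cv2.imwrite('pics/c2.png',np.hstack([cv2.resize(a,(400,325),interpolation=cv2.INTER_CUBIC) for a in(s,t)]))"
```

```text
t 1.5 pos [ 558.73 -214.76  160.1 ] toolx [ 0.041  0.999 -0.   ] tooly [ 0.999 -0.041 -0.001] z [-1.1e-03 -2.0e-04 -1.0e+00] w 84.6 F [-0.32  0.81 -0.84] j6 -0.511
delta tool [  1.1   0.5 103.1] roll -0.08
```

View pics/c2.png

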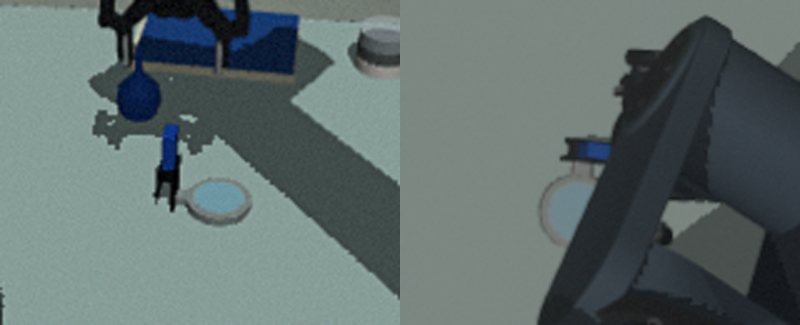

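The side view shows the open fingers straddling the fin, well above it. Now I'll go down and close gently.

>>> {"op": "drive_tool", "data": {"deltas": [85, 1, 0.5, 20, 0, 85, 1, 0.5, 40, 0, 85, 1, 0.5, 60, 0, 85, 1, 0.5, 75, 0, 85, 1, 0.5, 87, 0, 85, 1, 0.5, 96, 0, 85, 1, 0.5, 101, 0, 85, 1, 0.5, 103, 0, 85, 1, 0.5, 103, 0, 85, 1, 0.5, 103, 0], "force": 40}}

```text
t: 2.6
tool_pos: [560.4, -213.3, 57.9]
tcp_rot: [0.001, 0.721, 0.693, 0.0]
ft_force: [0.0, 0.2, -0.0]
gripper_width: 84.8
```

>>> {"op": "drive_tool", "data": {"deltas": [50, 0, 0, 0, 0, 40, 0, 0, 0, 0, 30, 0, 0, 0, 0, 24, 0, 0, 0, 0, 20, 0, 0, 0, 0, 16, 0, 0, 0, 0, 8, 0, 0, 0, 0, 5, 0, 0, 0, 0, 5, 0, 0, 0, 0, 5, 0, 0, 0, 0], "force": 40}}

```text
t: 3.6
tool_pos: [559.9, -213.1, 57.4]
tcp_rot: [-0.0, 0.721, 0.693, -0.0]
ft_force: [0.0, 0.3, 1.8]
gripper_width: 13.6
```

```bash
python3 -c "
from h import *
delta([559.2,-213.7,57],-2.3)
grab('side','side2')
s=np.load('pics/side2.npz')['im'][110:240,220:380,::-1]
cv2.imwrite('pics/c3.png',cv2.resize(s,(720,585),interpolation=cv2.INTER_CUBIC))"
```

```text
t 3.6 pos [ 559.85 -213.13   57.38] toolx [0.041 0.999 0.   ] tooly [ 0.999 -0.041 -0.   ] z [-3.e-04  1.e-04 -1.e+00] w 13.6 F [0.01 0.3  1.75] j6 -0.509
delta tool [-0.6 -0.6  0.4] roll -0.02
```

View pics/c3.png

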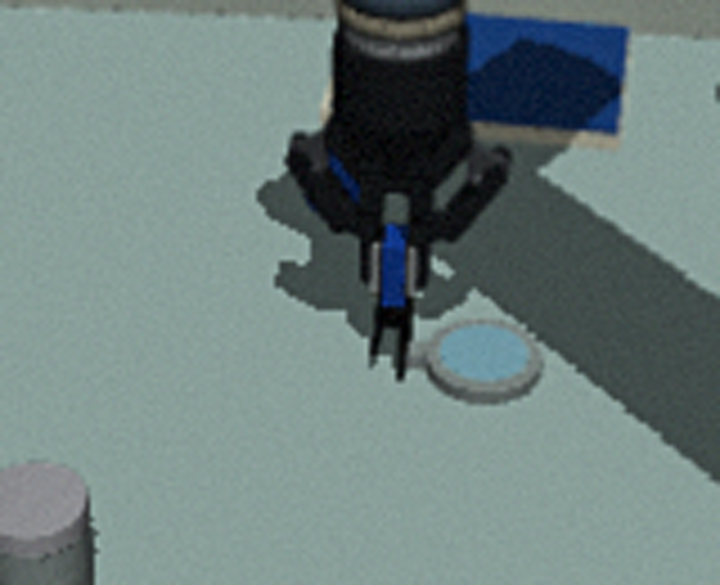

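The fin sits between the pads (width 13.6 mm) and the head is level. I'll firm the grip and lift.

>>> {"op": "drive_tool", "data": {"deltas": [5, 0, 0, 0, 0, 5, 0, 0, 0, 0, 5, 0, 0, -2, 0, 5, 0, 0, -6, 0, 5, 0, 0, -14, 0, 5, 0, 0, -26, 0, 5, 0, 0, -42, 0, 5, 0, 0, -60, 0, 5, 0, 0, -80, 0, 5, 0, 0, -95, 0, 5, 0, 0, -100, 0, 5, 0, 0, -100, 0], "force": 90}}

```text
t: 4.85
tool_pos: [560.5, -213.4, 158.6]
tcp_rot: [0.001, 0.721, 0.693, 0.0]
ft_force: [0.2, -0.6, -3.0]
gripper_width: 13.1
```

```bash
python3 -c "
from h import *
delta([559.2,100,250],1.2)
print(st()[0]['moment'])
for n in ('top','side'):
  im,d=grab(n,n+'3'); X=cloud(n,d); F=st()[0]['tool_pos']
  hsv=cv2.cvtColor(im,cv2.COLOR_RGB2HSV); g=np.hypot(X[...,0]-F[0],X[...,1]-F[1])
  m=(g<100)&(g>28)&(X[...,0]<F[0]-25)&(X[...,2]>70)&(X[...,2]<140)
  q=X[m]; print(n,len(q)); 
  if len(q)>50:
    A=np.c_[q[:,:2]-F[:2],np.ones(len(q))]; print('plane',np.linalg.lstsq(A,q[:,2],rcond=None)[0].round(3),q.mean(0).round(1),q.min(0).round(1),q.max(0).round(1))
"
```

```text
t 4.85 pos [ 560.48 -213.45  158.65] toolx [ 0.041  0.999 -0.001] tooly [ 0.999 -0.041  0.002] z [ 0.0022 -0.0013 -1.    ] w 13.1 F [ 0.18 -0.65 -3.02] j6 -0.509
delta tool [313.  -13.8 -91.8] roll -3.53
[ 0.02099755 -0.04957428  0.01422994]
top 160
plane [-3.80000e-02 -1.75000e-01  1.14472e+02] [ 512.8 -187.9  111.9] [ 483.6 -203.9  100.2] [ 533.  -178.   117.4]
side 402
plane [ 9.00000e-03 -7.40000e-02  1.12788e+02] [ 502.5 -205.1  111.7] [ 469.9 -248.7  100. ] [ 534.4 -174.1  116.2]
```

Head held level (lens slope about 0); weight roughly 3 N. I'll carry it to just short of the stop, above the rail.

>>> {"op": "drive_tool", "data": {"deltas": [5, 2, 0, -5, 0, 5, 6, 0, -15, -0.3, 5, 14, -1, -30, -0.6, 5, 26, -1, -46, -1, 5, 42, -2, -60, -1.4, 5, 62, -3, -72, -1.8, 5, 86, -4, -80, -2.2, 5, 112, -5, -85, -2.6, 5, 140, -6.5, -86.5, -3, 5, 168, -8, -86.5, -3.3, 5, 196, -9, -86.5, -3.5, 5, 224, -10, -86.5, -3.5]}}

```text
t: 6.15
tool_pos: [558.6, 13.3, 245.0]
tcp_rot: [0.0, 0.699, 0.715, 0.0]
ft_force: [0.5, -0.0, -2.9]
gripper_width: 13.4
```

>>> {"op": "drive_tool", "data": {"deltas": [5, 28, 0, 0, 0, 5, 56, 0, 0, 0, 5, 84, 0, 0, 0, 5, 112, 0, 0, 0, 5, 138, 0, 0, 0, 5, 160, 0, 0, 0, 5, 177, 0, 0, 0, 5, 188, 0, 0, 0, 5, 194, 0, 0, 0, 5, 196, 0, 0, 0, 5, 196, 0, 0, 0, 5, 196, 0, 0, 0]}}

```text
t: 7.35
tool_pos: [555.2, 206.2, 243.7]
tcp_rot: [0.0, 0.7, 0.714, -0.0]
ft_force: [-0.4, -0.6, -2.1]
gripper_width: 12.9
```

```bash
python3 -c "
from h import *
delta([558.3,207,242],1.15)
s,R=st();print(s['moment'],s['t'])
for n in ('top','side'): grab(n,n+'4')
F=s['tool_pos']; print('TCP px',proj('side',F),'rail',proj('side',[560.5,200,140]))
s=np.load('pics/side4.npz')['im'][180:360,200:360,::-1]
cv2.imwrite('pics/c4.png',cv2.resize(s,None,fx=3.3,fy=3.3,interpolation=cv2.INTER_CUBIC))"
```

```text
t 7.35 pos [555.19 206.18 243.74] toolx [-0.02  1.   -0.  ] tooly [ 1.    0.02 -0.  ] z [-3.e-04 -5.e-04 -1.e+00] w 12.9 F [-0.44 -0.62 -2.1 ] j6 0.148
delta tool [0.8 3.1 1.7] roll -0.03
[ 0.00280665 -0.09414542 -0.02202343] 7.35
TCP px [293.21595332 232.6916588 ] rail [290.73045739 270.22708096]
```

View pics/c4.png

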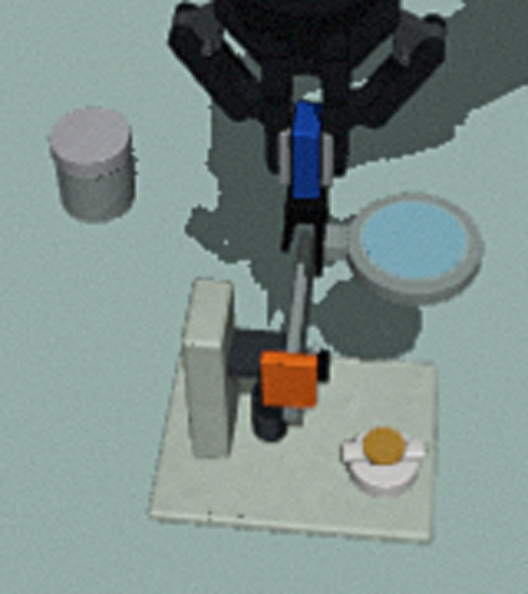

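```bash
cat > m.py <<'E'
from h import *
def meas(tag):
    s,R=st(); T=s['tool_pos']
    for n in('side','top'):
        z=np.load(f'pics/{n}{tag}.npz'); X=cloud(n,z['d']); hsv=cv2.cvtColor(z['im'],cv2.COLOR_RGB2HSV)
        m=(abs(X[...,0]-T[0])<25)&(abs(X[...,1]-T[1])<30)&(hsv[...,0]>100)&(hsv[...,0]<125)&(hsv[...,1]>140)&(X[...,2]>T[2]-20)&(X[...,2]<T[2]+60)
        # front-face: silhouette columns on each row, intersect with plane y=T.y+13
        if m.sum()>20 and n=='side':
            xs=[]
            for v in np.unique(np.where(m)[0]):
                u=np.where(m[v])[0]
                f=[np.median(X[v,u,1])]
                xs.append((v,u.min(),u.max(),X[v,u,0].min(),X[v,u,0].max(),np.median(X[v,u,1]),np.median(X[v,u,2])))
            a=np.array(xs); print(a[::3].round(1))
            k=a[(a[:,2]-a[:,1])>=6]; print('fin centre x',((a[:,3]+a[:,4])/2).mean(), 'front y max',np.percentile(X[m][:,1],95), 'T',T.round(2))
        q=X[(abs(X[...,2]-140)<4.)&(X[...,1]>150)&(X[...,1]<238)&(abs(X[...,0]-561)<10)]
        g=X[m]; 
        if len(g): print(n,'fin',len(g),g.mean(0).round(1),g.min(0).round(1),g.max(0).round(1))
        if len(q): print(n,'rail',len(q),q.min(0).round(1),q.max(0).round(1),q.mean(0).round(1))
        o=X[(abs(X[...,0]-561)<25)&(X[...,1]>235)&(X[...,1]<262)&(hsv[...,0]<15)&(hsv[...,1]>180)&(X[...,2]>120)]
        if len(o): print(n,'stop',len(o),o.min(0).round(1),o.max(0).round(1))
E
python3 -c "
from m import *
meas('4')"
```

```text
[[211.  290.  297.  550.2 561.5 194.9 282. ]
 [214.  289.  297.  549.5 562.5 201.6 281.4]
 [217.  288.  297.  548.8 563.3 208.6 281.2]
 [220.  288.  296.  549.8 562.4 215.7 281.1]
 [223.  288.  296.  549.6 562.4 217.1 275.9]
 [226.  289.  296.  549.6 560.8 217.1 269.2]
 [229.  288.  296.  549.4 562.5 216.  261.7]
 [232.  288.  296.  549.7 562.8 216.3 255.1]
 [235.  289.  296.  549.7 561.  217.1 248.6]
 [238.  288.  297.  548.4 563.3 216.3 241.2]
 [244.  292.  294.  552.1 555.5 223.3 234.4]]
fin centre x 555.8453460426396 front y max 218.0345606607417 T [555.23 206.22 243.78]
side fin 265 [555.8 212.8 265.9] [548.4 194.5 228.5] [563.9 224.5 282.8]
side rail 152 [558.  151.  136.2] [566.5 236.7 143.3] [561.9 195.2 139.3]
side stop 226 [547.  244.8 120.1] [576.1 255.1 151.5]
top fin 55 [554.4 192.4 267.8] [547.9 190.8 244. ] [561.  196.  282.5]
top rail 102 [556.8 150.8 136.1] [564.7 205.5 142.4] [560.7 177.3 138.8]
```

Both cameras agree: the head is 5.7 mm to -x of the rail and the fin centre is 2 mm behind the TCP in y. I'll shift +4 in x and go partway down, so the lens wall passes the rail with clearance.

>>> {"op": "drive_tool", "data": {"deltas": [5, 0, 1, 0, 0, 5, 0, 2.5, 2, 0, 5, 0, 4, 6, 0, 5, 0, 4, 12, 0, 5, 0, 4, 20, 0, 5, 0, 4, 29, 0, 5, 0, 4, 38, 0, 5, 0, 4, 47, 0, 5, 0, 4, 54, 0, 5, 0, 4, 59, 0, 5, 0, 4, 61, 0, 5, 0, 4, 61, 0]}}

```text
t: 8.65
tool_pos: [559.0, 207.1, 182.6]
tcp_rot: [-0.0, 0.7, 0.714, -0.0]
ft_force: [-0.1, -0.5, -1.9]
gripper_width: 13.1
```

>>> {"op": "drive_tool", "data": {"deltas": [5, 0, 0, 0, 0, 5, 0, 0, 0, 0]}}

```text
t: 8.85
tool_pos: [559.4, 207.2, 183.3]
tcp_rot: [0.0, 0.7, 0.714, 0.0]
ft_force: [0.7, 0.3, -3.3]
gripper_width: 12.7
```

```bash
python3 -c "
from m import *
delta([558.3,207,160],1.15)
for n in ('top','side'): grab(n,n+'5')
meas('5')
s=np.load('pics/side5.npz')['im'][210:330,230:360,::-1]
cv2.imwrite('pics/c5.png',cv2.resize(s,None,fx=5,fy=5,interpolation=cv2.INTER_CUBIC))"
```

```text
t 8.85 pos [559.42 207.16 183.3 ] toolx [-0.02  1.    0.  ] tooly [1.    0.02  0.001] z [ 1.1e-03  2.0e-04 -1.0e+00] w 12.7 F [ 0.68  0.31 -3.32] j6 0.147
delta tool [-0.1 -1.2 23.3] roll 0.02
[[235.  277.  277.  582.3 582.3 208.8 238.1]
 [239.  287.  294.  554.7 566.8 198.4 220.6]
 [242.  286.  294.  553.9 567.6 206.1 221.1]
 [245.  286.  294.  553.3 566.8 212.9 220.5]
 [248.  286.  293.  554.4 566.4 217.6 218.4]
 [251.  286.  293.  554.5 566.4 217.7 210.6]
 [254.  286.  293.  554.5 566.6 217.9 203.5]
 [257.  286.  293.  554.3 566.5 217.9 195.8]
 [260.  286.  293.  554.6 566.7 218.  188.4]
 [263.  286.  294.  553.3 567.2 217.  179.2]
 [267.  285.  285.  567.8 567.8 224.4 176.2]
 [272.  294.  294.  551.9 551.9 224.5 164.9]]
fin centre x 560.9786191030173 front y max 218.81646069242825 T [559.3  207.15 183.22]
side fin 233 [560.3 213.1 206.5] [536.2 192.1 164.9] [582.3 225.  238.1]
side rail 74 [551.  192.5 136. ] [565.6 237.4 143.9] [560.3 220.6 139.2]
side stop 223 [547.2 245.6 120.1] [576.  255.2 151.9]
top fin 33 [558.8 192.8 204.2] [554.3 192.2 180.5] [564.4 195.1 221.8]
top rail 81 [551.1 150.5 136.1] [569.7 190.9 143. ] [560.7 171.1 139.2]
```

View pics/c5.png

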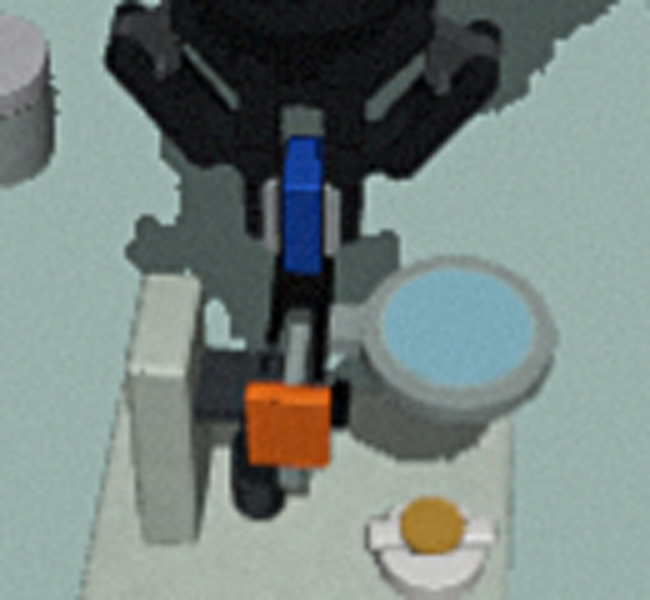

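The rail is inside the slot entrance, with the head about 1.3 mm to -x of it as intended. I'll go lower, stopping short of contact.

>>> {"op": "drive_tool", "data": {"deltas": [5, 0, 0, 3, 0, 5, 0, 0.2, 7, 0, 5, 0, 0.4, 11, 0, 5, 0, 0.6, 14, 0, 5, 0, 0.8, 17, 0, 5, 0, 1, 20, 0, 5, 0, 1, 22, 0, 5, 0, 1, 22, 0]}}

```text
t: 9.75
tool_pos: [560.0, 207.1, 160.5]
tcp_rot: [-0.0, 0.7, 0.714, -0.0]
ft_force: [0.1, 0.6, -2.8]
gripper_width: 13.0
```

```bash
cat >> m.py <<'E'
def avg(k=8):
    L=[]
    for i in range(k):
        viewer.get_image('side'); s=arm.get_state(); L.append(np.r_[s['ft_force'],s['moment'],s['tool_pos'],s['gripper_width']])
    L=np.array(L); print('t',s['t'],'F',L[:,:3].mean(0).round(2),'sd',L[:,:3].std(0).round(2),'M',L[:,3:6].mean(0).round(3),'pos',L[:,6:9].mean(0).round(2),'sd',L[:,6:9].std(0).round(2),'w',L[:,9].mean().round(1))
E
python3 -c "
from m import *
avg(); delta([561,227,160],1.15)"
```

```text
t 10.15 F [-0.11 -0.34 -2.54] sd [0.66 0.33 0.17] M [ 0.012 -0.055  0.009] pos [560.13 207.13 160.92] sd [0.03 0.01 0.1 ] w 12.9
t 10.15 pos [560.11 207.14 160.96] toolx [-0.02  1.    0.  ] tooly [1.   0.02 0.  ] z [ 2.e-04  0.e+00 -1.e+00] w 12.9 F [-0.71 -0.02 -2.78] j6 0.147
delta tool [19.8  1.3  1. ] roll 0.02
```

>>> {"op": "drive_tool", "data": {"deltas": [5, 2, 0, 0, 0, 5, 5, 0, 0, 0, 5, 9, 0, 0, 0, 5, 12, 0, 0, 0, 5, 14.5, 0, 0, 0, 5, 15.5, 0, 0, 0, 5, 16, 0, 0, 0, 5, 16, 0, 0, 0]}}

```text
t: 10.95
tool_pos: [559.7, 223.2, 160.8]
tcp_rot: [-0.0, 0.7, 0.714, -0.0]
ft_force: [1.0, -0.1, -3.2]
gripper_width: 13.0
```

>>> {"op": "drive_tool", "data": {"deltas": [5, 0.4, 0, 0, 0, 5, 0.8, 0, 0, 0, 5, 1.2, 0, 0, 0, 5, 1.6, 0, 0, 0, 5, 2, 0, 0, 0, 5, 2, 0, 0, 0]}}

```text
t: 11.55
tool_pos: [559.7, 225.2, 160.8]
tcp_rot: [-0.0, 0.7, 0.714, 0.0]
ft_force: [0.2, -0.9, -2.4]
gripper_width: 12.8
```

```bash
python3 -c "
from m import *
for n in ('top','side'): grab(n,n+'6')
meas('6')
avg(); delta([561,227,160],1.15)"
```

```text
[[253.  287.  288.  563.7 565.6 211.5 198.7]
 [256.  286.  293.  554.4 566.6 217.6 197.9]
 [259.  285.  293.  553.7 567.3 224.3 198. ]
 [262.  285.  292.  554.8 566.5 231.7 198.2]
 [265.  285.  292.  554.2 566.1 235.9 195.5]
 [268.  285.  292.  554.2 566.3 235.6 187.5]
 [271.  285.  292.  554.5 566.4 235.7 179.4]
 [274.  285.  292.  554.3 566.7 235.2 171.1]
 [277.  285.  292.  554.5 566.5 235.8 163.6]
 [280.  285.  293.  552.8 567.1 235.8 155.5]
 [285.  291.  291.  555.4 555.4 242.5 150.5]]
fin centre x 560.6869932830057 front y max 236.96386652229805 T [559.7  225.12 160.81]
side fin 227 [560.5 231.3 184. ] [552.8 210.9 150.5] [576.2 242.8 200.8]
side rail 6 [562.7 151.1 139.5] [565.2 156.6 141.3] [563.9 154.4 140.2]
side stop 239 [547.1 241.6 120. ] [576.1 255.2 151.2]
top fin 45 [558.9 211.2 183.1] [552.5 210.  158.6] [565.  214.9 200. ]
top rail 101 [552.7 150.6 136. ] [567.2 203.9 143.7] [560.8 177.8 139. ]
t 12.05 F [-0.08 -0.14 -2.67] sd [0.31 0.36 0.42] M [ 0.004 -0.056 -0.021] pos [559.71 225.11 160.82] sd [0.02 0.01 0.01] w 12.9
t 12.05 pos [559.72 225.12 160.82] toolx [-0.02  1.    0.  ] tooly [1.   0.02 0.  ] z [ 0.  0. -1.] w 12.9 F [-0.21  0.26 -2.53] j6 0.177
delta tool [1.9 1.3 0.8] roll 0.02
```

>>> {"op": "drive_tool", "data": {"deltas": [5, 0.3, 0, 0, 0, 5, 0.6, 0, 0, 0, 5, 0.9, 0, 0, 0, 5, 1.2, 0, 0, 0, 5, 1.5, 0, 0, 0, 5, 1.5, 0, 0, 0]}}

```text
t: 12.65
tool_pos: [559.7, 226.7, 160.8]
tcp_rot: [0.0, 0.7, 0.714, 0.0]
ft_force: [0.0, -0.1, -2.7]
gripper_width: 13.2
```

```bash
python3 -c "
from m import *
avg(6)"
```

```text
t 12.95 F [-0.   -0.04 -2.66] sd [0.86 0.26 0.28] M [ 0.004 -0.043  0.001] pos [559.67 226.62 160.81] sd [0.01 0.02 0.01] w 13.1
```

>>> {"op": "drive_tool", "data": {"deltas": [5, 0.2, 0, 0, 0, 5, 0.4, 0, 0, 0, 5, 0.6, 0, 0, 0, 5, 0.8, 0, 0, 0, 5, 1, 0, 0, 0, 5, 1, 0, 0, 0]}}

```text
t: 13.55
tool_pos: [559.6, 227.5, 160.8]
tcp_rot: [0.0, 0.7, 0.714, -0.0]
ft_force: [-1.0, 0.2, -3.2]
gripper_width: 13.2
```

```bash
python3 -c "
from m import *
avg(6)"
```

```text
t 13.85 F [-0.24 -0.67 -2.93] sd [0.3  0.48 0.39] M [-0.097 -0.069 -0.016] pos [559.66 227.53 160.81] sd [0.02 0.01 0.02] w 13.1
```

Touching the stop lightly (Fy about -0.7 N, with a change in Mx). Now I'll lower slowly onto the rail, correcting x a little.

>>> {"op": "drive_tool", "data": {"deltas": [5, 0, 0.1, 0.3, 0, 5, 0, 0.2, 0.6, 0, 5, 0, 0.3, 0.9, 0, 5, 0, 0.4, 1.2, 0, 5, 0, 0.5, 1.5, 0, 5, 0, 0.6, 1.8, 0, 5, 0, 0.7, 2.1, 0, 5, 0, 0.7, 2.4, 0, 5, 0, 0.7, 2.7, 0, 5, 0, 0.7, 3, 0]}}

```text
t: 14.85
tool_pos: [560.3, 227.6, 157.8]
tcp_rot: [0.0, 0.7, 0.714, -0.0]
ft_force: [-0.3, -0.9, -2.9]
gripper_width: 13.2
```

```bash
python3 -c "
from m import *
avg(6)"
```

```text
t 15.15 F [-0.27 -1.22 -2.32] sd [0.29 0.48 0.26] M [-0.222  0.018 -0.001] pos [560.36 227.57 157.79] sd [0.01 0.01 0.02] w 12.9
```

>>> {"op": "drive_tool", "data": {"deltas": [5, -0.1, 0, 0.4, 0, 5, -0.1, 0, 0.8, 0, 5, -0.1, 0, 1.2, 0, 5, -0.1, 0, 1.6, 0, 5, -0.1, 0, 2, 0, 5, -0.1, 0, 2.4, 0, 5, -0.1, 0, 2.8, 0, 5, -0.1, 0, 3.2, 0, 5, -0.1, 0, 3.6, 0, 5, -0.1, 0, 4, 0, 5, -0.1, 0, 4, 0]}}

```text
t: 16.25
tool_pos: [560.4, 227.6, 153.8]
tcp_rot: [-0.0, 0.7, 0.714, 0.0]
ft_force: [0.2, -1.5, -1.6]
gripper_width: 12.5
```

```bash
python3 -c "
from m import *
avg(6)"
```

```text
t 16.55 F [ 0.56 -0.76 -2.17] sd [0.42 0.64 0.28] M [-0.15  -0.093  0.001] pos [560.39 227.56 153.81] sd [0.01 0.02 0.02] w 13.0
```

>>> {"op": "drive_tool", "data": {"deltas": [5, 0, 0, 0.5, 0, 5, 0, 0, 1, 0, 5, 0, 0, 1.5, 0, 5, 0, 0, 2, 0, 5, 0, 0, 2.5, 0, 5, 0, 0, 3, 0, 5, 0, 0, 3.5, 0, 5, 0, 0, 4, 0, 5, 0, 0, 4.5, 0, 5, 0, 0, 5, 0, 5, 0, 0, 5, 0]}}

```text
t: 17.65
tool_pos: [560.4, 227.6, 148.8]
tcp_rot: [-0.0, 0.7, 0.714, 0.0]
ft_force: [-0.2, -0.3, -1.7]
gripper_width: 12.9
```

```bash
python3 -c "
from m import *
avg(10)"
```

```text
t 18.15 F [-0.18 -0.54 -1.21] sd [0.4  0.39 0.63] M [-0.109 -0.086 -0.013] pos [560.38 227.55 148.82] sd [0.01 0.01 0.02] w 13.0
```

>>> {"op": "drive_tool", "data": {"deltas": [5, 0, 0, 0.5, 0, 5, 0, 0, 1, 0, 5, 0, 0, 1.5, 0, 5, 0, 0, 2, 0, 5, 0, 0, 2.5, 0, 5, 0, 0, 3, 0, 5, 0, 0, 3.5, 0, 5, 0, 0, 4, 0, 5, 0, 0, 4.5, 0, 5, 0, 0, 5, 0, 5, 0, 0, 5, 0]}}

```text
t: 19.25
tool_pos: [560.4, 227.6, 143.8]
tcp_rot: [0.0, 0.7, 0.714, 0.0]
ft_force: [0.8, -0.4, -0.1]
gripper_width: 12.7
```

```bash
sed -i "s/L.append(np.r_\[s\['ft_force'\]/L.append(np.r_[s['ft_force']/; s/s\['gripper_width'\]\])/s['gripper_width'],s['joint_torque'],s['joint_positions']])/" m.py; sed -i "s/^    L=np.array(L); /    L=np.array(L); print('tau',L[:,10:16].mean(0).round(3),'sd',L[:,10:16].std(0).round(3),'q',L[:,16:].mean(0).round(4)); /" m.py
python3 -c "
from m import *
avg(14)"
```

```text
tau [ 2.3700e-01 -4.4720e+01 -1.4549e+01  1.0900e-01  5.1000e-02 -5.0000e-03] sd [0.009 0.015 0.017 0.005 0.007 0.   ] q [0.2011 0.6091 1.564  0.     0.9684 0.1806]
t 19.95 F [-0.11 -0.34 -0.8 ] sd [0.35 0.59 0.27] M [-0.063 -0.069 -0.008] pos [560.39 227.55 143.83] sd [0.01 0.01 0.02] w 12.9
```

>>> {"op": "drive_tool", "data": {"deltas": [5, 0, 0, 0.5, 0, 5, 0, 0, 1, 0, 5, 0, 0, 1.5, 0, 5, 0, 0, 2, 0, 5, 0, 0, 2.5, 0, 5, 0, 0, 3, 0, 5, 0, 0, 3.5, 0, 5, 0, 0, 4, 0, 5, 0, 0, 4.5, 0, 5, 0, 0, 5, 0, 5, 0, 0, 5, 0]}}

```text
t: 21.05
tool_pos: [560.4, 227.6, 138.8]
tcp_rot: [-0.0, 0.7, 0.714, 0.0]
ft_force: [0.3, -0.7, 0.4]
gripper_width: 12.9
```

```bash
python3 -c "
from m import *
grab('side','side7');grab('top','top7')
avg(20)
s=np.load('pics/side7.npz')['im'][225:345,230:360,::-1]
cv2.imwrite('pics/c7.png',cv2.resize(s,None,fx=5,fy=5,interpolation=cv2.INTER_CUBIC))"
```

```text
tau [ 1.4800e-01 -4.4327e+01 -1.4123e+01  7.1000e-02  6.5000e-02 -5.0000e-03] sd [0.009 0.035 0.028 0.005 0.008 0.   ] q [0.2011 0.6159 1.5676 0.     0.958  0.1806]
t 22.15 F [ 0.05 -0.52  0.21] sd [0.45 0.54 0.48] M [-0.05  -0.073 -0.005] pos [560.38 227.54 138.84] sd [0.01 0.01 0.01] w 13.0
```

View pics/c7.png

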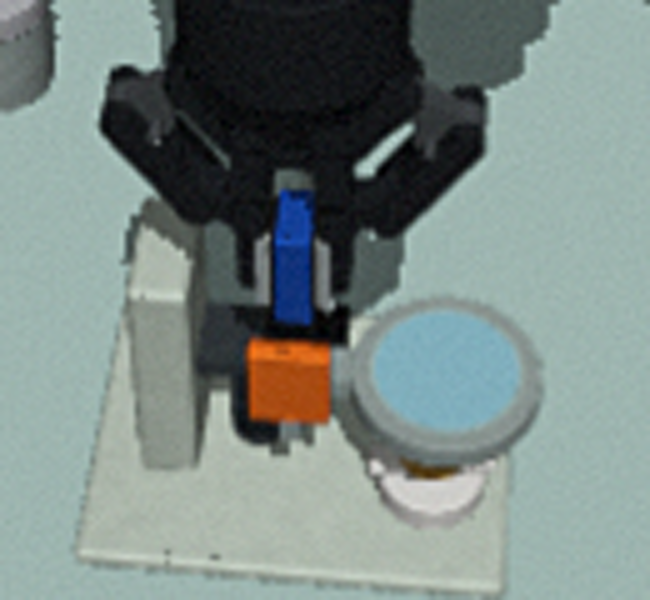

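The rail and stop sank with the head; the head is level and against the stop, and the lens clears the holder. Fz fits -2.68 N + 0.156 N/mm × sink, which puts balance at TCP z ≈ 139.8. I'll trim to that.

>>> {"op": "drive_tool", "data": {"deltas": [5, 0, 0, -0.3, 0, 5, -0.05, 0, -0.6, 0, 5, -0.1, 0, -0.9, 0, 5, -0.1, 0, -0.9, 0, 5, -0.1, 0, -0.9, 0]}}

```text
t: 22.65
tool_pos: [560.4, 227.5, 139.8]
tcp_rot: [-0.0, 0.7, 0.714, 0.0]
ft_force: [0.6, 0.2, -0.0]
gripper_width: 13.0
```

```bash
python3 -c "
from m import *
avg(30)"
```

```text
tau [-4.2900e-01 -4.4265e+01 -1.3940e+01 -1.8400e-01  1.7200e-01 -1.0000e-03] sd [0.142 0.013 0.052 0.065 0.026 0.001] q [2.010e-01 6.147e-01 1.567e+00 1.000e-04 9.598e-01 1.805e-01]
t 24.15 F [0.18 0.84 0.31] sd [0.44 0.53 0.4 ] M [ 0.152 -0.099 -0.001] pos [560.38 227.5  139.73] sd [0.01 0.02 0.01] w 13.1
```

>>> {"op": "drive_tool", "data": {"deltas": [5, 0.03, 0, -0.3, 0, 5, 0.06, 0, -0.6, 0, 5, 0.09, 0, -0.8, 0, 5, 0.09, 0, -0.8, 0, 5, 0.09, 0, -0.8, 0]}}

```text
t: 24.65
tool_pos: [560.4, 227.5, 140.5]
tcp_rot: [0.0, 0.7, 0.714, -0.0]
ft_force: [0.4, 1.6, 0.3]
gripper_width: 12.9
```

```bash
python3 -c "
from m import *
avg(30)"
```

```text
tau [ -0.367 -44.29  -13.861  -0.174   0.244  -0.   ] sd [0.061 0.002 0.015 0.025 0.008 0.   ] q [ 0.2011  0.6136  1.5664 -0.      0.9615  0.1806]
t 26.15 F [0.3  0.87 0.1 ] sd [0.47 0.44 0.54] M [ 0.147 -0.143  0.006] pos [560.37 227.5  140.52] sd [0.01 0.01 0.01] w 13.0
```

>>> {"op": "drive_tool", "data": {"deltas": [5, 0.1, 0, -0.2, 0, 5, 0.2, 0, -0.4, 0, 5, 0.2, 0, -0.4, 0, 5, 0.2, 0, -0.4, 0]}}

```text
t: 26.55
tool_pos: [560.4, 227.5, 140.9]
tcp_rot: [0.0, 0.7, 0.714, -0.0]
ft_force: [-0.5, -0.5, -0.2]
gripper_width: 13.0
```

```bash
python3 -c "
from m import *
avg(16)"
```

```text
tau [ 6.8500e-01 -4.4332e+01 -1.3963e+01  2.6600e-01  2.1100e-01 -7.0000e-03] sd [0.201 0.004 0.022 0.084 0.01  0.002] q [ 2.013e-01  6.131e-01  1.566e+00 -3.000e-04  9.625e-01  1.810e-01]
t 27.35 F [ 0.77 -0.76  0.01] sd [0.5  0.44 0.35] M [-0.163 -0.18  -0.008] pos [560.36 227.56 140.91] sd [0.02 0.02 0.01] w 13.0
```

>>> {"op": "drive_tool", "data": {"deltas": [5, 0, 0.1, 0, 0, 5, 0, 0.15, 0, 0, 5, 0, 0.15, 0, 0]}}

```text
t: 27.65
tool_pos: [560.4, 227.6, 140.9]
tcp_rot: [-0.0, 0.7, 0.714, -0.0]
ft_force: [-0.3, -2.3, -0.8]
gripper_width: 13.0
```

```bash
python3 -c "
from m import *
avg(10)"
```

```text
tau [ 1.2780e+00 -4.4445e+01 -1.4346e+01  5.3900e-01  3.1000e-02 -9.0000e-03] sd [0.071 0.026 0.068 0.034 0.031 0.   ] q [ 2.0130e-01  6.1330e-01  1.5658e+00 -2.0000e-04  9.6290e-01  1.8090e-01]
t 28.15 F [ 0.2  -2.43 -0.13] sd [0.34 0.48 0.34] M [-0.382 -0.112 -0.004] pos [560.37 227.6  140.86] sd [0.01 0.01 0.01] w 13.0
```

Vertical load is balanced (Fz about 0). I'll back off the stop push slightly, lower the grip force, then open very slowly.

>>> {"op": "drive_tool", "data": {"deltas": [5, -0.07, 0, 0, 0, 5, -0.12, 0, 0, 0, 5, -0.12, 0, 0, 0, 5, -0.12, 0, 0, 0, 5, -0.12, 0, 0, 0], "force": 20}}

```text
t: 28.65
tool_pos: [560.4, 227.6, 140.9]
tcp_rot: [-0.0, 0.7, 0.714, -0.0]
ft_force: [-1.0, -2.2, -0.8]
gripper_width: 13.2
```

```bash
python3 -c "
from m import *
avg(8)"
```

```text
tau [ 1.1500e+00 -4.4612e+01 -1.4702e+01  5.2100e-01 -1.2800e-01 -3.0000e-03] sd [0.02  0.01  0.04  0.004 0.02  0.001] q [0.2012 0.6133 1.5658 0.     0.9628 0.1807]
t 29.05 F [-0.3  -2.09 -0.08] sd [0.39 0.45 0.45] M [-0.395 -0.037  0.011] pos [560.39 227.6  140.88] sd [0.01 0.01 0.01] w 13.0
```

>>> {"op": "drive_tool", "data": {"deltas": [5, -0.1, 0, 0, 0, 5, -0.1, 0, 0, 0, 13, -0.1, 0, 0, 0, 13.3, -0.1, 0, 0, 0, 13.6, -0.1, 0, 0, 0, 13.8, -0.1, 0, 0, 0, 14, -0.1, 0, 0, 0, 14.2, -0.1, 0, 0, 0, 14.4, -0.1, 0, 0, 0, 14.6, -0.1, 0, 0, 0, 14.8, -0.1, 0, 0, 0, 15, -0.1, 0, 0, 0]}}

```text
t: 30.25
tool_pos: [560.4, 227.6, 140.9]
tcp_rot: [-0.0, 0.7, 0.714, 0.0]
ft_force: [-0.3, 0.3, 0.2]
gripper_width: 14.8
```

>>> {"op": "drive_tool", "data": {"deltas": [15.3, 0, 0, 0, 0, 15.6, 0, 0, 0, 0, 16, 0, 0, 0, 0, 16.5, 0, 0, 0, 0, 17, 0, 0, 0, 0, 17.5, 0, 0, 0, 0, 18, 0, 0, 0, 0, 19, 0, 0, 0, 0, 20, 0, 0, 0, 0]}}

```text
t: 31.15
tool_pos: [560.9, 227.5, 141.0]
tcp_rot: [0.0, 0.7, 0.714, 0.0]
ft_force: [-0.5, 0.3, -0.4]
gripper_width: 19.8
```

```bash
python3 -c "
from m import *
grab('side','side8')
meas_im=np.load('pics/side8.npz')['im'][225:345,230:360,::-1]; o=np.load('pics/side7.npz')['im'][225:345,230:360,::-1]
cv2.imwrite('pics/c8.png',cv2.resize(np.hstack([o,meas_im]),None,fx=3,fy=3,interpolation=cv2.INTER_CUBIC))
avg(6)"
```

```text
tau [-5.2000e-02 -4.4563e+01 -1.4450e+01 -1.5000e-02 -4.3000e-02 -2.0000e-03] sd [0.005 0.013 0.007 0.003 0.004 0.   ] q [ 2.0090e-01  6.1320e-01  1.5656e+00 -1.0000e-04  9.6240e-01  1.8050e-01]
t 31.5 F [-0.38 -0.33  0.16] sd [0.31 0.74 0.32] M [ 0.008  0.018 -0.005] pos [560.74 227.48 141.01] sd [0.08 0.01 0.03] w 20.2
```

View pics/c8.png

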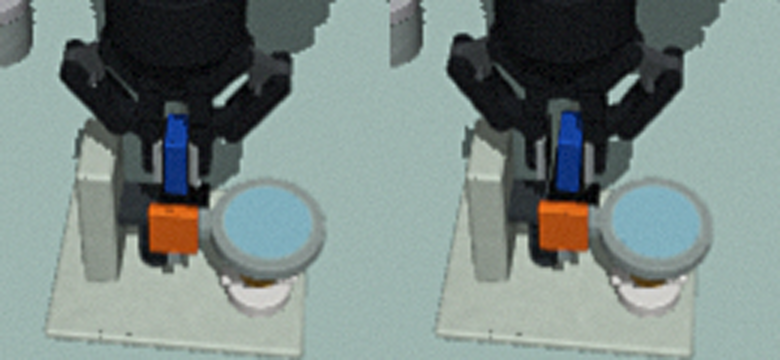

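The fin now leans slightly to the lens side (natural slot play), and the rail height hasn't changed. I'll open further, slowly, and withdraw upward.

>>> {"op": "drive_tool", "data": {"deltas": [21, 0, 0, 0, 0, 22, 0, 0, 0, 0, 23, 0, 0, 0, 0, 25, 0, 0, 0, 0, 28, 0, 0, 0, 0, 31, 0, 0, 0, 0, 34, 0, 0, 0, 0, 37, 0, 0, 0, 0, 40, 0, 0, 0, 0, 40, 0, 0, 0, 0, 40, 0, 0, 0, 0]}}

```text
t: 32.6
tool_pos: [560.5, 227.5, 140.9]
tcp_rot: [0.0, 0.7, 0.714, 0.0]
ft_force: [-0.4, -0.6, -0.3]
gripper_width: 39.9
```

>>> {"op": "drive_tool", "data": {"deltas": [40, 0, 0, -3, 0, 40, 0, 0, -10, 0, 40, 0, 0, -20, 0, 40, 0, 0, -32, 0, 40, 0, 0, -46, 0, 40, 0, 0, -60, 0, 40, 0, 0, -74, 0, 40, 0, 0, -88, 0, 40, 0, 0, -98, 0, 40, 0, 0, -104, 0, 40, 0, 0, -106, 0, 40, 0, 0, -106, 0]}}

```text
t: 33.8
tool_pos: [560.4, 227.5, 247.0]
tcp_rot: [0.0, 0.7, 0.714, 0.0]
ft_force: [1.1, -0.2, -0.8]
gripper_width: 39.8
```

```bash
python3 -c "
from m import *
grab('side','side9')
X={k:cloud('side',np.load(f'pics/side{k}.npz')['d']) for k in '789'}
I={k:np.load(f'pics/side{k}.npz')['im'] for k in '789'}
for k in '789':
    x=X[k];h=cv2.cvtColor(I[k],cv2.COLOR_RGB2HSV)
    near=(abs(x[...,0]-561)<26)&(x[...,1]>235)&(x[...,1]<262)
    o=near&(h[...,0]<15)&(h[...,1]>180)&(x[...,2]>60); v=np.where(o)[0]
    q=x[o]; print(k,'stop top z',np.percentile(q[:,2],97).round(1),'rows',v.min(),v.mean().round(2),v.max())
    L=(abs(x[...,0]-503)<26)&(abs(x[...,1]-225)<26)&(x[...,2]>70)&(x[...,2]<110)&(h[...,1]>60); q=x[L]
    A=np.c_[q[:,:2]-[503,225],np.ones(len(q))];print('  lens',len(q),np.linalg.lstsq(A,q[:,2],rcond=None)[0].round(3),q.mean(0).round(1))
    f=(abs(x[...,0]-560)<20)&(abs(x[...,1]-225)<25)&(h[...,0]>100)&(h[...,0]<125)&(h[...,1]>140)&(x[...,2]>125); q=x[f]; print('  fin',q.mean(0).round(1),q[:,2].max().round(1),q[q[:,2]>170].mean(0).round(1),q[q[:,2]<145].mean(0).round(1),np.percentile(q[:,1],90).round(1))
cv2.imwrite('pics/c9.png',cv2.resize(I['9'][225:345,230:360,::-1],None,fx=5,fy=5,interpolation=cv2.INTER_CUBIC)); print(st()[0]['t'],st()[0]['ft_force'])"
```

```text
Traceback (most recent call last):
  File "h.py", line 4, in grab
    im,d=viewer.get_image(n); np.savez(f'pics/{tag}.npz',im=im,d=d); cv2.imwrite(f'pics/{tag}.png',im[:,:,::-1]); return im,d
         ~~~~~~~~~~~~~~~~^^^
ValueError: 200 camera calls are used up
```

My camera calls are used up. I'll compare the last frame (pads already 6 mm clear of the fin in total) with the one before release.

```bash
python3 -c "
from m import *
for k in '78':
    z=np.load(f'pics/side{k}.npz');x=cloud('side',z['d']);h=cv2.cvtColor(z['im'],cv2.COLOR_RGB2HSV)
    o=(abs(x[...,0]-561)<26)&(x[...,1]>235)&(x[...,1]<262)&(h[...,0]<15)&(h[...,1]>180)&(x[...,2]>60); q=x[o]
    print(k,'stop top z',np.percentile(q[:,2],97).round(1),'min y',np.percentile(q[:,1],3).round(1))
    L=(np.hypot(x[...,0]-503,x[...,1]-226)<22)&(x[...,2]>70)&(x[...,2]<110); q=x[L]
    A=np.c_[q[:,:2]-[503,226],np.ones(len(q))];print('  lens plane',len(q),np.linalg.lstsq(A,q[:,2],rcond=None)[0].round(3))
    f=(abs(x[...,0]-560)<20)&(abs(x[...,1]-225)<25)&(h[...,0]>100)&(h[...,0]<125)&(h[...,1]>140)&(x[...,2]>125); q=x[f]
    for a,b in((165,176),(150,160),(135,145)):
        r=q[(q[:,2]>a)&(q[:,2]<b)]; print('  fin z',a,b,len(r),r.mean(0).round(1),r[:,0].min().round(1),r[:,0].max().round(1))
    print('  fin ymax',np.percentile(q[:,1],90).round(1),'ztop',q[:,2].max().round(1))
print(st()[0]['t'],st()[0]['ft_force'])"
```

```text
7 stop top z 132.0 min y 245.1
  lens plane 347 [-2.0000e-02  4.4000e-02  9.4251e+01]
  fin z 165 176 68 [561.4 231.3 173.3] 554.4 568.3
  fin z 150 160 26 [560.8 238.4 155.2] 555.7 566.5
  fin z 135 145 30 [560.8 237.9 139.8] 554.0 566.8
  fin ymax 239.0 ztop 245.3
8 stop top z 134.9 min y 245.1
  lens plane 350 [2.6000e-02 4.1000e-02 9.4518e+01]
  fin z 165 176 35 [558.3 237.1 170.6] 552.2 564.7
  fin z 150 160 28 [558.3 237.7 154.8] 552.5 564.8
  fin z 135 145 31 [560.5 236.9 140.1] 553.0 569.3
  fin ymax 239.0 ztop 248.8
33.8 [ 1.12485065 -0.23014    -0.75531087]
```

>>> {"op": "drive_tool", "data": {"deltas": [40, 0, 0, -10, 0, 40, 0, 0, -20, 0, 40, 0, 0, -30, 0, 40, 0, 0, -30, 0, 40, 0, 0, -30, 0, 40, 0, 0, -30, 0, 40, 0, 0, -30, 0, 40, 0, 0, -30, 0, 40, 0, 0, -30, 0, 40, 0, 0, -30, 0, 40, 0, 0, -30, 0, 40, 0, 0, -30, 0]}}

```text
t: 35.0
tool_pos: [560.5, 227.5, 276.9]
tcp_rot: [-0.0, 0.7, 0.714, -0.0]
ft_force: [-0.0, 0.1, -0.1]
gripper_width: 40.0
```

```bash
python3 -c "
from rig import arm
print(arm.close_job())"
```

```text
the job is handed in; nothing more can be done
None
```

The head was hanging on the rail against the orange stop in my last picture, and I handed the job in at 35 s. That picture was taken with the fingers only partly open. I used up all 200 camera calls averaging forces, so nothing after it was seen.

**What I did:** I gripped the fin, set the saddle over the rail, slid it lightly onto the stop and pressed the rail down about 16 mm. When the averaged vertical wrist force read 0 ± 0.1 N (it started at about -2.7 N), I opened the fingers slowly and withdrew straight up.

**Last checks** (fingers 20 mm open on the 14 mm fin):
- **Rail height:** it stood within about 1 mm of where it was before release, which is about the measuring noise.
- **Stop contact:** the head's measured position along the rail was unchanged from before release.
- **Holder:** it looked unmoved in the pictures, but I did not measure it. I did not check the other loose parts after the release.
- **Wrist force:** it was about zero once the arm was clear.

**Less good:**
- **Tilt:** the head tipped about 2.6° lens-down as the fingers opened. I put this down to the slot's play. The fin was close to one pad in that picture, so it may still have been leaning on it. I could not see whether it tilted any further.
- **Sideways push:** the push on the stop drifted between about -2.4 and +0.9 N while I trimmed the load. It was about -2 N just before I backed off slightly and opened the fingers.

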